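Mark a board blank in the pedal press

ROBOT

A 6-joint arm with a two-finger parallel gripper is mounted at the origin on the work surface. World frame = base frame: x ahead of the robot, y to its left, z up, the work surface at z = 0. Lengths are in m, angles in rad, forces in N, time in s.
With the tool pointing down it reaches from about 0.375 to 0.975 m from the base axis. Payload 3.8 kg.
Tool frame: the origin (TCP) lies midway between the tips of the shut fingers; the grasp point (between the pads) lies 19 mm behind it; z points along the fingers, y is the line along which they close (so a half turn about z gives the same grasp; the last joint's range is limited). The gripper opens to 88 mm and grips with 3 to 60 N. Pads are 18 mm wide; open, the fingers measure 123 mm over their backs; the gripper's body (75 mm by 187 mm) begins 45 mm behind the grasp point.
Start: joints at [-1.243, 0.264, 1.604, -0, 1.274, -0.037], TCP at [0.241, -0.631, 0.239] pointing down, gripper open.
Joint ranges: [-2.63, 2.63], [-0.94, 2.18], [0.31, 2.57], [-1.31, 4.45], [0, 2.66], [-2.55, 2.55]. Speed limits (rad/s): [2.57, 2.57, 3.14, 3.14, 3.14, 3.14].

INTERFACE

Orientations are given as a rotation vector (axis times angle).
In Python, from cell import manip, inverse_kinematics, cams, order gives the robot as it stands. Calls block until the motion is done:
- manip.move_pose(position, orientation): joint-space move of the TCP to a pose.
- manip.move_linear(position, rate=0.15, rot=None): straight line of the TCP; rot=None keeps the orientation; rate is the mean speed in m/s.
- manip.set_joints(angles): joint-space move.
- manip.set_gripper(opening, force=None): finger opening in m; force is the grip in N (None keeps the last); returns when the fingers have stopped.
- manip.dwell(seconds).
- inverse_kinematics(position, orientation): joint angles nearest the present ones, or None.
- manip.state(): the state.
- cams.capture(name): name is "scene" or "top"; returns a dict with "image" (384x512x3 uint8, blue, green, red), "z_map" (384x512 float32, m along the optical axis (not along the pixel's ray), 0 where there is no reading), "intrinsics" (3x3 intrinsics, pixels), "k1" (the pictures are not rectified: a ray, as slopes to the right and down, at radius r is drawn at 1 + k1 r^2 times it, then the intrinsics apply), "position" and "orientation" of the camera in the world. Camera axes: x right, y down, z forward; pixel columns grow to the right and rows downward; lengths in m; the calibration is good to about 2 mm. A picture is of the moment at which its call begins.
A pose or a line that the arm cannot do raises manip.IKError and nothing moves.
- order.close_job(): hands the job in; it is judged then, once.
The state is a dict: "clock": time; "joint_pos": joint angles; "joint_velocities": joint speeds; "tau": joint torques, N m; "tool_pos": TCP position; "tcp_rot": TCP orientation; "contact_force": force on the tool from outside, world axes, zero at the start; "moment": the same for the moment, N m; "gripper_width": finger opening in m; "grasp_force": force on a finger pad.
Only numpy, scipy, OpenCV 4.12 (cv2) and the standard library are available. Lean on these libraries where they do the work, as an engineer would, in place of code of your own. Each camera call takes 0.05 s, during which the arm holds its last target. There are 200 camera calls.

TASK

Take the top board out of the grey bin, leaving the other one in it, and slide it plain end first between the guide rails of the blue marking press, right up to the back stop, with its red end sticking out at the front. Let go of it, press the pedal at the side of the press right down to its stop, then let the pedal come up again and leave the board lying in the press. Leave the other things on the bench where they are.

Things in the scene. Friction and masses are not known exactly. Their poses are not given: they have to be found in the camera images.
- board: The blank to mark, on top in the bin: wooden board 180 x 60 x 20 mm, 90 to 145 g, last 35 mm at one end painted red. Origin: centre of its underside; x along its length to the plain end, z up. In the bin only its middle can be gripped (across the 60 mm); in the press only 40 mm at the red end is free of the rails: so lay it down in between and take it again by the red end.
- board_head (a point): Point on the board: middle of the lower edge of its plain end face, 90 mm from the board's origin along its x. Axes as the board.
- spare: A second board just like it, flat on the bin's floor under the first, offset sideways by up to 20 mm. Stays in the bin. Origin: centre of its underside.
- bin: Open grey plastic bin fixed to the bench, at any yaw: outside 198 (along its x) x 190 (y) x 126 mm high, walls and floor 5 mm. Origin: centre of its underside. The boards lie along its x, the red ends at its -x end, with 2 to 6 mm of play at each end and 50 to 70 mm at each side; the top of the upper board is 45 mm above the bench.
- press: Blue cast marking press fixed to the bench, its front towards the robot. Origin on the bench; x from front to back, y to the left seen from the robot, z up. Base plate x -100..150, y -75..75 mm, 18 mm high; the pedal side with the pedal reaches y = -156 and x = -130. Column x 90..150, y -30..30, 258 mm high. Pull rod and crank at y -145..-105, x 10..95, up to z = 240.
- bed_mouth (a point): Point on the press at press (-60, 0, 50) mm: middle of the bed's front edge, on its upper face. Axes as the press. The flat steel bed runs from here 140 mm back to the stop. Two guide rails 65 mm apart stand 14 mm high on it over that whole length, flared outward over the first 15 mm. Nothing supports the board in front of this edge.
- nest (a point): Point on the press: on the bed at the foot of the back stop (20 mm high), midway between the rails, at press (80, 0, 50) mm; axes as the press. The middle of the lower edge of the board's plain end (board_head) comes here when the board is home; its red end then stands 40 mm out of the bed's front edge.
- head_front (a point): Point on the press at press (-5, 0, 170) mm: middle of the lower front edge of the overhanging head, which fills x -5..150, y -42..42, z 165..255 mm, the ram's top rising to z = 300. Under it hangs the punch plate (x -2..62, y -26..26) with 12 pins, their tips 86 mm above the bench when up, 16 mm over a board on the bed; pedal down lowers it 20 mm.
- pedal (a joint): The press pedal, a sprung hinged lever on the right-hand (-y) side of the press. 0 = up (front end tilted up by 0.36 rad), 0.36 rad = level, right down on its stop. Hinge axis along the press's y through press (90, -125, 45) mm. A spring lifts it again when let go: pressing at the pad takes about 5 N at the top and 10 N at the bottom.
- pedal_pad (a point): Point on the pedal: centre of the upper face of its black rubber pad, 84 long x 56 mm wide, 175 mm in front of the hinge and 12 mm above the lever's centre line. A yellow guard, 9 mm high, stands across it 40 mm behind this point. Up, the point is at press (-70, -125, 118) mm; fully pressed at press (-85, -125, 57) mm.
- mat: Green cutting mat with a light grid, 120 (x) x 190 (y) x 2 mm, fixed flat on the bench: a free place to lay something down. Origin: centre of its underside.
- case: Red pencil case, 70 (x) x 180 (y) x 60 mm high, 300 g. Origin: centre of its underside. Leave alone.
- glue: White glue bottle with orange cap, 54 mm diameter, 150 mm high, standing between the mat and the pencil case. Origin: centre of its underside. Leave alone.
- block: Small wooden block with twelve tack heads on top, 90 x 70 x 20 mm. Origin: centre of its underside. Leave alone.
- pliers: Pliers with red handles lying flat, 160 (along its x) x 75 x 18 mm. Origin: on the bench near the middle. Leave alone.
Things that resemble listed ones, but are neither listed nor needed, are in the scene too. What is shaped like the board but purple is not meant.

How it is judged:
On the way, in this order (a step that is already met when the one before it is completed fails the run):
1. the top board is lifted clear of the bin (z of board in the frame of bin above 0.135 m), for 0.05 s.
2. the board lies home in the press, plain end at the back stop, let go (x of board_head in the frame of nest above -0.004 m and y of board_head in the frame of nest between -0.006 and 0.006 m and z of board_head in the frame of nest between -0.003 and 0.004 m and angle between the x axis of board and the x axis of press, either way round below 0.05 rad and angle between board's own z axis and vertical below 0.04 rad and contact force between the fingers and board below 0.3 N and value of joint pedal below 0.1 rad), for 0.1 s.
3. the pedal is pressed right down to its stop while the board lies home (value of joint pedal above 0.34 rad and x of board_head in the frame of nest above -0.004 m and y of board_head in the frame of nest between -0.006 and 0.006 m and z of board_head in the frame of nest between -0.003 and 0.004 m and angle between the x axis of board and the x axis of press, either way round below 0.05 rad and angle between board's own z axis and vertical below 0.04 rad), for 0.1 s.
At the end, for the whole second after the job is handed in: The board lies flat on the press bed between the rails, let go and at rest, its plain end within 4 mm of the back stop and its length within 0.05 rad of the press's, red end out at the front; the pedal is up again (below 0.04 rad); the second board lies flat in the bin (x of board_head in the frame of nest above -0.004 m and y of board_head in the frame of nest between -0.006 and 0.006 m and z of board_head in the frame of nest between -0.003 and 0.004 m and angle between the x axis of board and the x axis of press, either way round below 0.05 rad and angle between board's own z axis and vertical below 0.04 rad and contact force between the fingers and board below 0.3 N and linear speed of board below 0.02 m/s and value of joint pedal below 0.04 rad and z of spare in the frame of bin below 0.012 m and angle between spare's own z axis and vertical below 0.06 rad and horizontal distance between spare and bin below 0.05 m); the robot touches nothing.
It fails at once if one of the other things on the bench (pencil case, glue bottle, tack block, pliers) is shoved more than 30 mm (distance of any of case, glue, block, pliers from where it was at the start of the episode above 0.03 m).
It fails at once if the glue bottle is knocked over (angle between glue's own z axis and vertical above 0.6 rad).
It fails at once if the lower board is lifted out of the bin (z of spare in the frame of bin above 0.05 m).
It also fails if it takes over 72 s, if anything falls off the work surface, if the arm or the gripper's body presses on something with over 40 N, if the wrist force passes 120 N, or if a joint passes its speed limit or range.

## Working session

There is one attempt and no reset: what is moved stays moved. The work goes in short steps, each a Python script; the robot and the scene stay as the last script left them, time stands still between calls to the robot, and variables do not carry over. Pictures are saved under pics/ and viewed, at most 10 in all, crops included, and the job is handed in when it is done.

```bash
mkdir -p pics; ls
cat > h.py <<'E'
import numpy as np, cv2
from cell import manip, inverse_kinematics, cams, order
from scipy.spatial.transform import Rotation as R
def cap(n):
    c=cams.capture(n); o=np.array(c["orientation"],float)
    c["R"]=o if o.shape==(3,3) else R.from_rotvec(o).as_matrix() if o.size==3 else R.from_quat(o).as_matrix()
    c["p"]=np.array(c["position"]); return c
def slopes(c,uv):
    K=np.array(c["intrinsics"]); uv=np.atleast_2d(uv).astype(float)
    d=np.c_[(uv[:,0]-K[0,2])/K[0,0],(uv[:,1]-K[1,2])/K[1,1]]; s=d.copy()
    for _ in range(20): s=d/(1+c["k1"]*(s**2).sum(1,keepdims=True))
    return s
def plane(c,uv,z):
    s=slopes(c,uv); d=np.c_[s,np.ones(len(s))]@c["R"].T
    return c["p"]+d*((z-c["p"][2])/d[:,2])[:,None]
def cloud(c):
    h,w=c["z_map"].shape; u,v=np.meshgrid(np.arange(w),np.arange(h))
    s=slopes(c,np.c_[u.ravel(),v.ravel()]); z=c["z_map"].ravel()
    P=(np.c_[s,np.ones(len(s))]*z[:,None])@c["R"].T+c["p"]; P[z==0]=np.nan
    return P.reshape(h,w,3)
def proj(c,P):
    q=(np.atleast_2d(P)-c["p"])@c["R"]; s=q[:,:2]/q[:,2:]; s=s*(1+c["k1"]*(s**2).sum(1,keepdims=True))
    K=np.array(c["intrinsics"]); return s*[K[0,0],K[1,1]]+[K[0,2],K[1,2]]
def down(yaw): # tool z down, tool y (closing) at yaw+90deg, tool x along yaw
    x=np.array([np.cos(yaw),np.sin(yaw),0]); z=np.array([0,0,-1.]); return R.from_matrix(np.c_[x,np.cross(z,x),z]).as_rotvec()
def save(n,img,f=1): cv2.imwrite(f"pics/{n}.png",cv2.resize(img,None,fx=f,fy=f,interpolation=cv2.INTER_CUBIC))
E
python3 - <<'E'
from h import *
for n in("top","scene"):
    c=cap(n); save(n,c["image"],1.5); print(n,c["p"],c["R"].round(3).tolist(),c["k1"],np.array(c["intrinsics"]).tolist(),c["orientation"])
    P=cloud(c); print(np.nanmedian(P[...,2]))
    np.save(n+"_P.npy",P); np.save(n+"_i.npy",c["image"])
print(manip.state())
E
```

```text
pics
top [0.286889   0.03089887 1.33399694] [[0.013, -0.983, 0.183], [-0.999, -0.018, -0.028], [0.031, -0.182, -0.983]] -0.12763520393645136 [[385.67873224454166, 0.0, 257.3409398345999], [0.0, 385.67873224454166, 194.39142724273563], [0.0, 0.0, 1.0]] [-2.15481632  2.12180812 -0.22829873]
-0.0006203348644377993
scene [1.14154756 0.49682498 1.43630355] [[-0.597, 0.683, -0.421], [0.802, 0.512, -0.307], [0.006, -0.521, -0.853]] 0.031698850940289874 [[427.077602396153, 0.0, 256.46285794424995], [0.0, 427.077602396153, 188.79055225425805], [0.0, 0.0, 1.0]] [-1.25782454 -2.50881911  0.70185705]
-0.0010012974238435834
{'clock': 0.1, 'joint_pos': array([-1.24291406e+00,  2.64662436e-01,  1.60522989e+00,  3.50421521e-05,
        1.27371101e+00, -3.68994151e-02]), 'joint_velocities': array([ 0.00050206, -0.00248083, -0.00050408,  0.00181196,  0.00112551,
       -0.00051416]), 'tau': array([ 1.45439540e-04, -5.03620684e+01, -3.58069217e+01,  7.30775739e-02,
        2.33536935e-02, -5.99953751e-05]), 'tool_pos': array([ 0.24060516, -0.6299733 ,  0.23752696]), 'tcp_rot': array([-3.08752428e+00, -5.69448451e-01,  4.05576930e-04]), 'contact_force': array([-0.1780743 ,  0.62388469,  0.94722975]), 'moment': array([-0.05406522,  0.02296829,  0.04173239]), 'grasp_force': 0.0, 'gripper_width': 0.08787646368749226}
```

View pics/top.png

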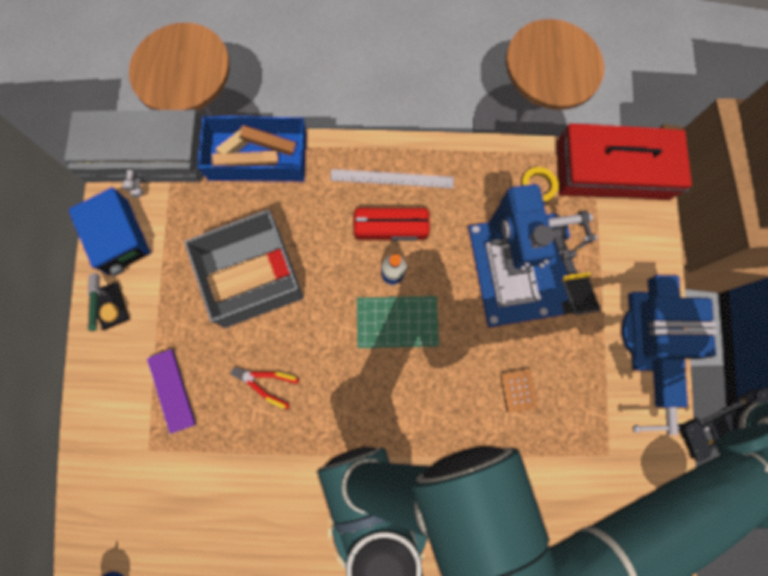

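View pics/scene.png

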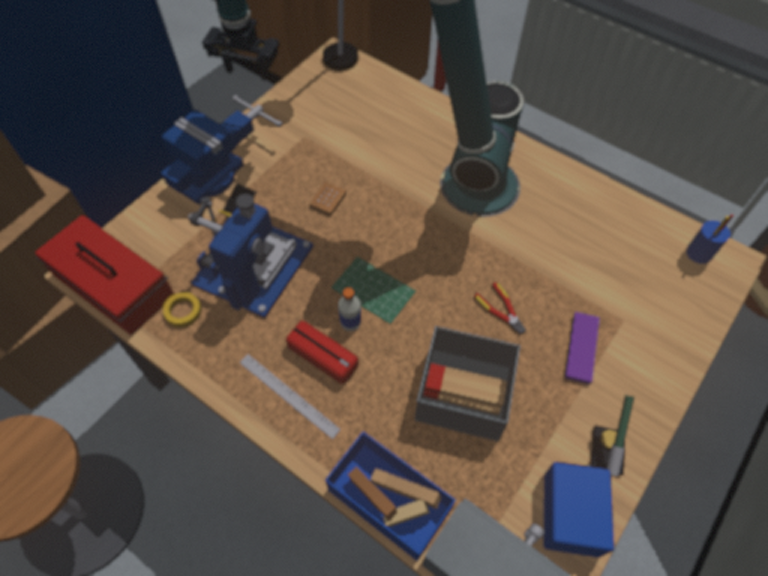

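Top picture (1.5x pixels): the wanted board is in the grey bin at (245,275), with its red end at (278,263) towards image right. Things it could be mistaken for are the purple board (172,390), the loose wood in the blue tray (250,145) and the tack block (518,390). The press is at (530,260) with its pedal pad at (580,292), the mat at (398,322), the glue at (394,265) and the case at (392,222). In the scene picture the bin's board is at (465,385), red end at (435,380).

```bash
cat > m.py <<'E'
from h import *
D={n:(np.load(n+"_P.npy"),np.load(n+"_i.npy")) for n in("top","scene")}
def sel(n,box,zlo,zhi,hue=None):
    P,I=D[n]; H=cv2.cvtColor(I,cv2.COLOR_BGR2HSV).astype(int)
    m=(P[...,0]>box[0])&(P[...,0]<box[1])&(P[...,1]>box[2])&(P[...,1]<box[3])&(P[...,2]>zlo)&(P[...,2]<zhi)
    if hue: m&=hue(H)
    m=cv2.morphologyEx(m.astype(np.uint8),cv2.MORPH_OPEN,np.ones((2,2)))>0
    return P[m]
def rect(Q,t):
    if len(Q)<5: print(t,len(Q)); return
    r=cv2.minAreaRect((Q[:,:2]*1000).astype(np.float32)); print(t,len(Q),"c",np.round(r[0],1),"size",np.round(r[1],1),"ang",round(r[2],2),"z",np.percentile(Q[:,2],[10,50,90]).round(4))
E
python3 - <<'E'
from m import *
for n in D:
    P,I=D[n]; k=1.5
    pts=dict(binboard=(245,275),red=(278,263),press=(530,260),pad=(580,292),mat=(398,322),glue=(394,265)) if n=="top" else dict(binboard=(470,388),red=(433,380),press=(240,255),mat=(375,290))
    for a,(u,v) in pts.items(): print(n,a,P[int(v/k),int(u/k)].round(3))
red=lambda H:((H[...,0]<8)|(H[...,0]>172))&(H[...,1]>140)
blue=lambda H:(H[...,0]>100)&(H[...,0]<125)&(H[...,1]>120)
black=lambda H:(H[...,2]<60)
green=lambda H:(H[...,0]>60)&(H[...,0]<95)&(H[...,1]>80)
wood=lambda H:(H[...,0]>8)&(H[...,0]<25)&(H[...,1]>60)
for n in D:
    print(n)
    B=(0.3,0.75,0.2,0.62)
    rect(sel(n,B,.119,.133),"rim")
    rect(sel(n,B,.035,.055,red),"redend"); rect(sel(n,B,.035,.055,wood),"boardwood")
    Pr=(0.3,0.8,-.6,-.15)
    rect(sel(n,Pr,.010,.026,blue),"base"); rect(sel(n,Pr,.245,.265,blue),"headtop")
    rect(sel(n,Pr,.045,.056,lambda H:H[...,1]<90),"bed")
    rect(sel(n,(.3,.6,-.6,-.3),.09,.14,black),"pad")
    rect(sel(n,(.3,.6,-.2,.2),-.005,.008,green),"mat")
E
```

```text
top binboard [0.56  0.318 0.046]
top red [0.59  0.244 0.042]
top press [ 0.558 -0.28   0.249]
top pad [ 0.522 -0.427  0.117]
top mat [ 0.466 -0.035 -0.001]
top glue [ 0.566 -0.017  0.149]
scene binboard [0.562 0.321 0.042]
scene red [0.601 0.242 0.049]
scene press [ 0.683 -0.243  0.231]
scene mat [ 0.464 -0.028  0.002]
top
rim 364 c [582.  319.7] size [228.  198.3] ang 22.4 z [nan nan nan]
redend 167 c [577.3 234.9] size [78.9 35.7] ang 23.46 z [0.0394 0.045  0.0484]
boardwood 755 c [nan nan] size [0. 0.] ang 0.0 z [nan nan nan]
base 1076 c [nan nan] size [0. 0.] ang 0.0 z [nan nan nan]
headtop 876 c [ 643.7 -333. ] size [145.6 159. ] ang 13.0 z [nan nan nan]
bed 456 c [ 623.7 -308.6] size [122.2 221. ] ang 49.38 z [nan nan nan]
pad 489 c [ 483.1 -507.8] size [235.5  96.9] ang 54.48 z [nan nan nan]
mat 840 c [460.9 -36.5] size [108.5 178.2] ang 1.27 z [nan nan nan]
scene
rim 359 c [536.1 308.8] size [255.3 208.1] ang 21.56 z [nan nan nan]
redend 163 c [589.7 246.5] size [59.2 34.1] ang 22.32 z [0.042  0.0467 0.0507]
boardwood 704 c [549.4 328.9] size [ 65.6 142.9] ang 23.44 z [nan nan nan]
base 381 c [ 546.6 -363.2] size [414.7 245.7] ang 32.36 z [nan nan nan]
headtop 478 c [ 641.2 -281.4] size [143.1  57.7] ang 11.11 z [nan nan nan]
bed 245 c [ 590.  -336.9] size [200.5 190.5] ang 3.57 z [0.0266 0.0516 0.0643]
pad 260 c [ 496.7 -497.8] size [459.9 120.6] ang 56.87 z [0.0671 0.1201 0.1344]
mat 30 c [465.  33.] size [88.2 55.6] ang 1.01 z [-0.0006  0.005   0.0078]
```

```bash
cat >> h.py <<'E'
def ortho(c,x0,x1,y0,y1,z,s=1.0): # image: up=+x world, left=+y ; s px/mm
    xs=np.arange(x1,x0,-.001/s); ys=np.arange(y1,y0,-.001/s); Y,X=np.meshgrid(ys,xs)
    q=proj(c,np.c_[X.ravel(),Y.ravel(),np.full(X.size,z)]).astype(np.float32).reshape(*X.shape,2)
    return cv2.remap(c["image"],q[...,0],q[...,1],cv2.INTER_CUBIC)
E
python3 - <<'E'
from h import *
t,s=cap("top"),cap("scene")
import pickle; pickle.dump((t,s),open("cap.pkl","wb"))
a=[ortho(c,.42,.72,.12,.52,.045) for c in(t,s)]
b=[ortho(c,.40,.70,-.53,-.13,.057) for c in(t,s)]
save("ortho",np.vstack([np.hstack(a),np.hstack(b)]))
E
```

```text
(no output)
```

View pics/ortho.png

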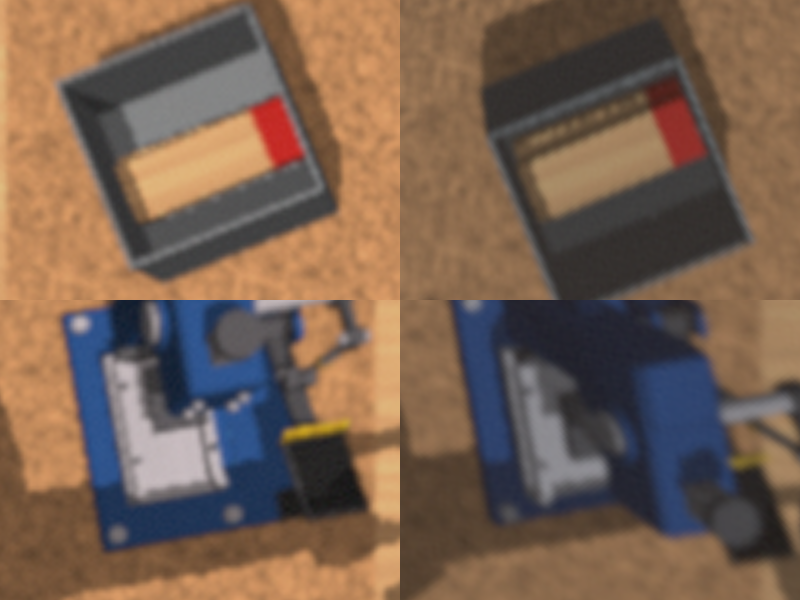

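The ortho picture (1 px/mm, up = +x) shows the board in the bin top-left, red end at (284,128) and plain end near (140,185), with dark bin floor below it. Bottom-left is the press: left base edge (62,315)→(105,550), bed front edge (128,500)→(228,486), pedal pad at (328,475) with its yellow guard at (315,432). Next I fit lines to these.

```bash
cat > fit.py <<'E'
from h import *
import pickle
t,s=pickle.load(open("cap.pkl","rb"))
def toW(px,x1,y1,sc): return np.c_[x1-px[:,1]*.001/sc, y1-px[:,0]*.001/sc]
def mask(c,box,z,f,sc=2):
    I=ortho(c,*box,z,sc); H=cv2.cvtColor(I,cv2.COLOR_BGR2HSV).astype(int); m=f(H).astype(np.uint8)
    return cv2.morphologyEx(m,cv2.MORPH_OPEN,np.ones((5,5)))
def big(m):
    k=max(cv2.findContours(m,cv2.RETR_EXTERNAL,cv2.CHAIN_APPROX_NONE)[0],key=cv2.contourArea); return k
red=lambda H:((H[...,0]<8)|(H[...,0]>172))&(H[...,1]>130)
wood=lambda H:(H[...,0]>8)&(H[...,0]<25)&(H[...,1]>70)&(H[...,2]>130)
blue=lambda H:(H[...,0]>100)&(H[...,0]<128)&(H[...,1]>120)
E
python3 - <<'E'
from fit import *
def r(c,box,z,f,name,sc=2):
    k=big(mask(c,box,z,f,sc)); q=toW(k[:,0].astype(float),box[1],box[3],sc); b=cv2.minAreaRect((q*1000).astype(np.float32))
    print(name,np.round(b[0],1),np.round(b[1],1),round(b[2],2)); return k,q
B=(.46,.70,.17,.45)
for n,c in(("top",t),("scene",s)):
    r(c,B,.045,red,n+" red"); 
    k,q=r(c,(.5,.66,.2,.41),.045,lambda H:red(H)|wood(H),n+" board")
    # lines on base plate at z .018: left edge & front edge
    box=(.40,.72,-.50,-.10); m=mask(c,box,.018,blue); 
    L=np.array([(max(np.flatnonzero(row)[:1],default=np.nan)if 0 else (np.flatnonzero(row)[0] if row.any() else np.nan),i) for i,row in enumerate(m)],float)
    F=np.array([(j,np.flatnonzero(col)[-1] if col.any() else np.nan) for j,col in enumerate(m.T)],float)
    for nm,A,ax,lo,hi in(("left",L,0,.46,.62),("front",F,1,-.34,-.27)):
        A=A[~np.isnan(A).any(1)]; W=toW(A,box[1],box[3],2)
        W=W[(W[:,ax]>lo)&(W[:,ax]<hi)]
        u,v=W[:,ax],W[:,1-ax]; p=np.polyfit(u,v,1)
        for _ in range(5):
            e=abs(np.polyval(p,u)-v); g=e<max(.002,np.median(e)*2); p=np.polyfit(u[g],v[g],1)
        print(n,nm,"slopedeg",np.degrees(np.arctan(p[0])).round(2),"p",p.round(4),g.sum(),len(g))
    # rim
    P=cloud(c); 
c=t
# rim by grey/bright edge: outer hull of non-cork region at z=.126
for n,c in(("top",t),("scene",s)):
    box=(.42,.72,.17,.46); box=(.40,.74,.15,.50)
    grey=lambda H:(H[...,1]<75)&(H[...,2]>95)
    m=ortho(c,*box,.126,2); cv2.imwrite(f"rim_{n}.png",m)
save("rim",np.hstack([cv2.imread("rim_top.png"),cv2.imread("rim_scene.png")]),.57)
# light bed
box=(.44,.64,-.44,-.24)
I=ortho(t,*box,.064,3); save("bed",I)
E
```

```text
top red [587.6 243.5] [66.7 34.2] 22.67
top board [560.9 310.3] [ 70.7 178.1] 21.8
top left slopedeg 10.28 p [ 0.1813 -0.3276] 297 319
top front slopedeg -9.95 p [-0.1754  0.415 ] 140 140
scene red [598.2 245. ] [83.6 36.3] 22.48
scene board [573.3 307.4] [ 83.4 170.6] 21.8
scene left slopedeg 59.86 p [ 1.722  -1.2429] 252 319Traceback (most recent call last):
  File "<stdin>", line 16, in <module>
    raise TypeError("expected non-empty vector for x")
TypeError: expected non-empty vector for x
```

```bash
cat > k.py <<'E'
from h import *
yp=.177; po=np.array([.5695,-.3008,0]); Rp=R.from_euler('z',yp)
def press(x,y,z): return po+Rp.apply(np.array([x,y,z])/1000)
bc=np.array([.558,.318]); by=np.radians(112.3)  # board in bin
E
python3 - <<'E'
from fit import *; from k import *
c=t; I=cv2.resize(c["image"],None,fx=4,fy=4,interpolation=cv2.INTER_CUBIC)
def dot(p,col): u=(proj(c,p)[0]+.5)*4-.5; cv2.circle(I,tuple(int(x) for x in np.round(u)),3,col,-1)
for y in(-32.5,32.5):
    for x in(-60,-45,0,40): dot(press(x,y,64),(0,0,255))
for y in(-30,0,30): dot(press(-60,y,50),(0,255,0))
for p in((-100,75,18),(-100,-75,18),(150,75,18),(-5,42,255),(-5,-42,255),(150,42,255),(-70,-125,118)): dot(press(*p),(0,255,255))
save("over",I[480:900,1220:1640],1.4)
print(np.degrees(by))
for nm,(x,y,z),yaws in(("bin",(*bc,.029),(by,by-np.pi)),("binhi",(*bc,.30),(by,by-np.pi)),("mat",(.455,-.04,.02),(np.pi/2,-np.pi/2)),("re",(.455,-.11,.02),(np.pi/2,-np.pi/2)),
   ("pre",press(-240,0,60),(yp,yp+np.pi)),("in",press(-80,0,41),(yp,yp+np.pi)),("ped",press(-70,-125,118),(yp,yp+np.pi,yp+np.pi/2,yp-np.pi/2))):
    for w in yaws:
        q=inverse_kinematics([x,y,z],down(w)); print(nm,round(w,2),None if q is None else np.round(q,2))
E
```

```text
112.3
bin 1.96 [ 0.48  0.4   1.84 -0.    0.9   0.09]
bin -1.18 None
binhi 1.96 [ 0.48  0.17  1.6  -0.    1.37  0.09]
binhi -1.18 None
mat 1.57 [-0.14  0.11  2.24 -0.    0.79 -0.14]
mat -1.57 None
re 1.57 [-0.29  0.13  2.22 -0.    0.79 -0.29]
re -1.57 None
pre 0.18 [-0.85  0.08  2.18 -0.    0.88  0.54]
pre 3.32 None
in 0.18 [-0.61  0.29  1.97 -0.    0.88  0.78]
in 3.32 [-0.61  0.29  1.97 -0.    0.88 -2.36]
ped 0.18 [-0.73  0.37  1.7  -0.    1.07  0.66]
ped 3.32 [-0.73  0.37  1.7  -0.    1.07 -2.48]
ped 1.75 [-0.73  0.37  1.7  -0.    1.07 -0.91]
ped -1.39 [-0.73  0.37  1.7  -0.    1.07  2.23]
```

View pics/over.png

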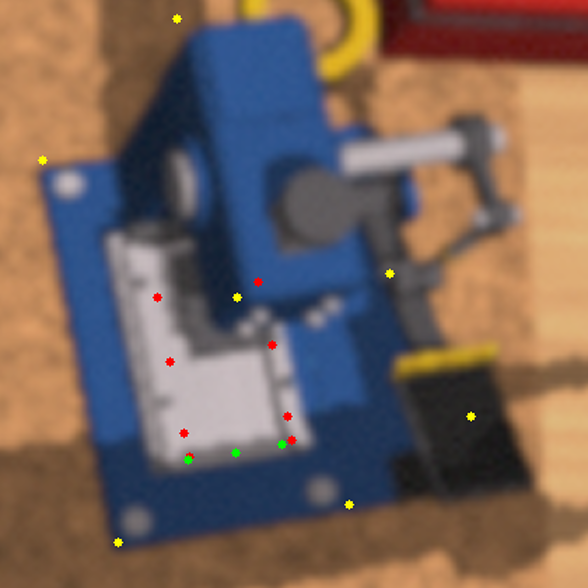

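The overlay puts the base corner dots on the plate corners (118,542) and (42,160), the bed-front dots on the bed edge around (235,452), and the pad dot within 2–3 mm of the pad centre (468,420). That's good enough for the press pose, so I move to hover above the bin and check the choice close up.

Run:
```python
from k import *
s=manip.state()["tool_pos"]
manip.move_linear([s[0],s[1],.45],rate=.4)
manip.move_pose([*bc,.45],down(by))
manip.move_linear([*bc,.22],rate=.3)
c=cap("scene"); u=proj(c,[*bc,.2])[0]; print(u,manip.state()["clock"])
x,y=int(u[0]),int(u[1]); save("hover",c["image"][max(0,y-95):y+95,max(0,x-95):x+95],3)
```

```text
[318.84607936 237.53365512] 5.325
```

View pics/hover.png

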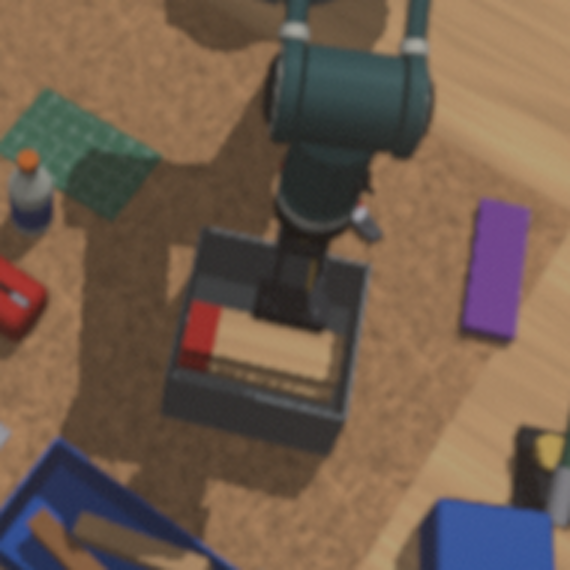

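The close crop shows the gripper above the wooden board in the grey bin, red end at (200,335), spare just visible beyond it at (270,380). The purple board (495,270) is well away. Before descending I check the body's width along the closing line with the depth map.

Run:
```python
from k import *
for n in("top","scene"):
    P=cloud(cap(n)).reshape(-1,3); P=P[~np.isnan(P).any(1)]
    d=P-[*bc,.22]; a=d[:,:2]@[np.cos(by),np.sin(by)]; b=d[:,:2]@[-np.sin(by),np.cos(by)]
    m=(abs(a)<.15)&(abs(b)<.15)
    for z in np.arange(-.02,.3,.02):
        g=m&(d[:,2]>z)&(d[:,2]<z+.02)
        if g.sum()>3: print(n,z.round(2),g.sum(),"along",np.percentile(a[g],[3,97]).round(3),"close",np.percentile(b[g],[3,97]).round(3))
```

```text
top 0.06 9 along [-0.032 -0.025] close [-0.081 -0.051]
top 0.08 21 along [-0.032 -0.027] close [-0.081 -0.051]
top 0.12 26 along [-0.004  0.02 ] close [0.038 0.04 ]
top 0.14 80 along [-0.006  0.034] close [0.023 0.04 ]
top 0.16 44 along [-0.013  0.027] close [0.024 0.037]
top 0.18 38 along [-0.017  0.027] close [0.026 0.037]
top 0.2 74 along [-0.019  0.032] close [0.019 0.037]
top 0.22 55 along [-0.022  0.026] close [0.024 0.036]
top 0.24 68 along [-0.025  0.027] close [0.025 0.036]
top 0.26 71 along [-0.029  0.024] close [0.022 0.037]
top 0.28 55 along [-0.03   0.017] close [0.023 0.04 ]
scene 0.06 30 along [-0.03   0.027] close [-0.087 -0.083]
scene 0.08 89 along [-0.034  0.032] close [-0.092  0.009]
scene 0.1 422 along [-0.031  0.03 ] close [-0.094 -0.013]
scene 0.12 11 along [-0.021  0.022] close [-0.018 -0.014]
scene 0.14 7 along [-0.032  0.013] close [-0.036 -0.014]
scene 0.16 116 along [-0.035  0.033] close [-0.037 -0.008]
scene 0.18 66 along [-0.037  0.032] close [-0.038 -0.011]
scene 0.2 125 along [-0.036  0.034] close [-0.037 -0.003]
scene 0.22 98 along [-0.035  0.027] close [-0.036 -0.007]
scene 0.24 121 along [-0.033  0.038] close [-0.036 -0.012]
scene 0.26 124 along [-0.033  0.034] close [-0.036 -0.011]
scene 0.28 75 along [-0.031  0.03 ] close [-0.038 -0.017]
```

Run:
```python
from k import *
A=[]
for i in range(8):
    c=cap("scene"); P=cloud(c).reshape(-1,3); A.append(P)
P=np.nanmean(A,0); P=P[~np.isnan(P).any(1)]
tp=manip.state()["tool_pos"]; print(tp)
d=P-tp; a=d[:,:2]@[np.cos(by),np.sin(by)]; b=d[:,:2]@[-np.sin(by),np.cos(by)]
for z in np.arange(-.03,.13,.006):
    g=(abs(a)<.025)&(abs(b)<.12)&(d[:,2]>z)&(d[:,2]<=z+.006)
    if g.sum()>3: print(z.round(3),g.sum(),"b min/10/50/90",np.percentile(b[g],[0,10,50,90]).round(3),"a",np.percentile(a[g],[5,95]).round(3))
```

```text
[0.55803903 0.3180263  0.22019534]
0.066 10 b min/10/50/90 [-0.085 -0.085 -0.084 -0.084] a [-0.016  0.023]
0.072 13 b min/10/50/90 [-0.085 -0.085 -0.084 -0.084] a [-0.019  0.021]
0.078 5 b min/10/50/90 [-0.085 -0.065 -0.032 -0.002] a [-0.025  0.022]
0.084 12 b min/10/50/90 [-0.087 -0.044 -0.017  0.005] a [-0.024 -0.018]
0.09 23 b min/10/50/90 [-0.091 -0.09  -0.09  -0.051] a [-0.023  0.018]
0.096 31 b min/10/50/90 [-0.092 -0.092 -0.038 -0.022] a [-0.008  0.022]
0.102 31 b min/10/50/90 [-0.093 -0.093 -0.052 -0.016] a [-0.018  0.016]
0.108 293 b min/10/50/90 [-0.093 -0.089 -0.069 -0.018] a [-0.022  0.022]
0.114 12 b min/10/50/90 [-0.017 -0.016 -0.015 -0.011] a [-0.022  0.022]
0.12 5 b min/10/50/90 [-0.016 -0.016 -0.016 -0.015] a [-0.018  0.022]
```

The body's end face is stepped: about ±85 mm wide up to 82 mm above the TCP, ±93 mm only from about 88 mm up. The bin's inside width is ±90 mm, so a shallow grip centred on the bin fits. For that I need the bin centre accurately, from its rim.

Run:
```python
from fit import *; from k import *
box=(.40,.74,.14,.50); sc=2
ax=np.array([np.cos(by),np.sin(by)]); ay=np.array([-ax[1],ax[0]])
for n,c in(("top",t),("scene",s)):
    I=ortho(c,*box,.126,sc); H=cv2.cvtColor(I,cv2.COLOR_BGR2HSV)
    G=(H[...,2].astype(float)-1.2*H[...,1])   # bright & unsaturated
    G=cv2.GaussianBlur(G,(0,0),1.5)
    best=None
    # profile: mean of G along lines parallel to each wall -> local maxima (rim centre lines)
    vv,uu=np.indices(G.shape); W=np.stack([box[1]-vv*.001/sc,box[3]-uu*.001/sc],-1)
    for yaw in np.radians(np.arange(110,115.1,.5)):
        X=np.array([np.cos(yaw),np.sin(yaw)]); Y=np.array([-X[1],X[0]])
        a=(W-bc)@X*1000; b=(W-bc)@Y*1000
        r=[]
        for q,o,e in((a,b,96.5),(b,a,92.5)):
            for sg in(-1,1):
                m=(abs(o)<75)&(abs(q-sg*e)<22); k=np.round(q[m]*1).astype(int); k0=k.min()
                pr=np.bincount(k-k0,G[m])/np.maximum(1,np.bincount(k-k0)); pr=pr-cv2.GaussianBlur(pr.reshape(-1,1),(0,0),6)[:,0]
                j=np.argmax(pr[2:-2])+2; d=pr[j-1:j+2]; r.append((k0+j+.5*(d[0]-d[2])/(d[0]-2*d[1]+d[2]),pr[j]))
        sc_=sum(x[1] for x in r)
        if best is None or sc_>best[0]: best=(sc_,yaw,r,X,Y)
    _,yaw,r,X,Y=best; l=[x[0] for x in r]; ctr=bc+((l[0]+l[1])/2*X+(l[2]+l[3])/2*Y)/1000
    print(n,"yaw",np.degrees(yaw).round(1),"lines",np.round(l,1),"str",np.round([x[1] for x in r],1),"sizes(193,185)",round(l[1]-l[0],1),round(l[3]-l[2],1),"centre",ctr.round(4))
    save("rim_"+n,I,.8)
```

```text
top yaw 112.5 lines [-106.1   86.4  -96.7   87.5] str [43.8 19.6 27.2 20.4] sizes(193,185) 192.6 184.2 centre [0.566  0.3107]
scene yaw 112.0 lines [-104.9   85.5  -92.8   85.2] str [46.1 30.3 23.3 14.8] sizes(193,185) 190.4 178.0 centre [0.5651 0.3104]
```

```bash
cat >> k.py <<'E'
by=np.radians(112.3); bn=np.array([.5657,.3106])
def F(): return np.array(manip.state()["contact_force"])
E
python3 - <<'E'
from k import *
manip.move_linear([*bn,.22],rate=.1,rot=down(by)); f0=F()
manip.move_linear([*bn,.055],rate=.15); print(F()-f0)
for z in(.048,.044,.041,.038,.036,.034,.032,.030):
    manip.move_linear([*bn,z],rate=.05); f=F()-f0; print(z,f.round(1),manip.state()["tool_pos"].round(4))
    if np.linalg.norm(f)>4: break
print(manip.state()["clock"])
E
```

```text
[0.79766548 0.18891818 1.71093266]
0.048 [ 0.3 -0.   0.5] [0.5656 0.3105 0.0479]
0.044 [ 1.2 -0.4  0.4] [0.5654 0.3104 0.0436]
0.041 [ 0.8 -0.3  0.7] [0.5655 0.3105 0.0407]
0.038 [ 0.6 -0.2  0.6] [0.5659 0.3107 0.0381]
0.036 [-2.2 -1.3 11.5] [0.5659 0.3107 0.038 ]
8.625
```

Run:
```python
from k import *
manip.move_linear([*bn,.0385],rate=.05); print(F().round(1))
manip.set_gripper(.05,45); s=manip.state(); print(s["gripper_width"],s["grasp_force"],s["contact_force"].round(1))
manip.move_linear([*bn,.07],rate=.06); s=manip.state(); print(s["gripper_width"],s["grasp_force"],s["contact_force"].round(1),s["moment"].round(2))
manip.move_linear([*bn,.20],rate=.15); s=manip.state(); print(s["gripper_width"],s["grasp_force"],s["contact_force"].round(1),s["moment"].round(2),s["clock"])
c=cap("scene"); u=proj(c,[*bn,.18])[0]; x,y=int(u[0]),int(u[1]); save("lift",c["image"][max(0,y-75):y+75,max(0,x-95):x+95],3)
```

```text
[-0.1 -0.4  0.1]
0.05906149238698586 44.99862492084503 [-0.3  0.7 -1.5]
0.059183981536125224 44.99865710735321 [ 0.1 -0.4 -1.8] [-0.02 -0.08 -0.  ]
0.059037272498905315 44.99869644641876 [-0.4 -0.1 -1.1] [-0.03 -0.09  0.02] 11.1167
```

View pics/lift.png

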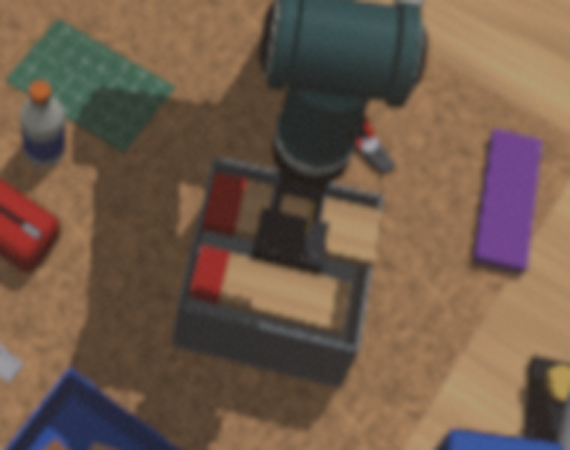

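The lift picture shows the board in the gripper, red end at (205,270)→(225,205) side, with the spare still in the bin, its red end at (210,272). The other bench items haven't moved. Now I lay the board on the mat, clear of the glue bottle.

Run:
```python
from k import *
L=np.array([.43,-.05])
manip.move_linear([*bn,.28],rate=.3)
manip.move_pose([*L,.25],down(np.pi/2))
f0=F()
manip.move_linear([*L,.03],rate=.2)
for z in(.022,.019,.017,.0155,.0145,.013):
    manip.move_linear([*L,z],rate=.03); f=F()-f0; print(z,f.round(1))
    if f[2]>3: break
manip.set_gripper(.085); manip.move_linear([*L,.15],rate=.2)
manip.move_pose([.43,-.28,.35],down(np.pi/2))
print(manip.state()["clock"])
c=cap("top"); import pickle; pickle.dump(c,open("mat.pkl","wb"))
from fit import mask,big,toW,red,wood
box=(.36,.53,-.17,.07)
for nm,f in(("red",red),("wood",lambda H:(H[...,0]>8)&(H[...,0]<25)&(H[...,1]>50)&(H[...,2]>170))):
    k=big(mask(c,box,.022,f)); q=toW(k[:,0].astype(float),box[1],box[3],2); b=cv2.minAreaRect((q*1000).astype(np.float32)); print(nm,np.round(b[0],1),np.round(b[1],1),round(b[2],2))
save("mat",ortho(c,*box,.022,3))
```

```text
0.022 [ 0.1 -1.1 -0.1]
0.019 [ 0.3 -0.5  0.2]
0.017 [0.1 0.2 0.4]
0.0155 [ 0.3 -0.5  0.5]
0.0145 [-0.9 -1.   7.7]
18.2333
red [ 429.5 -121. ] [63. 34.] 0.0
wood [ 445. -107.] [125. 170.] 90.0
```

View pics/mat.png

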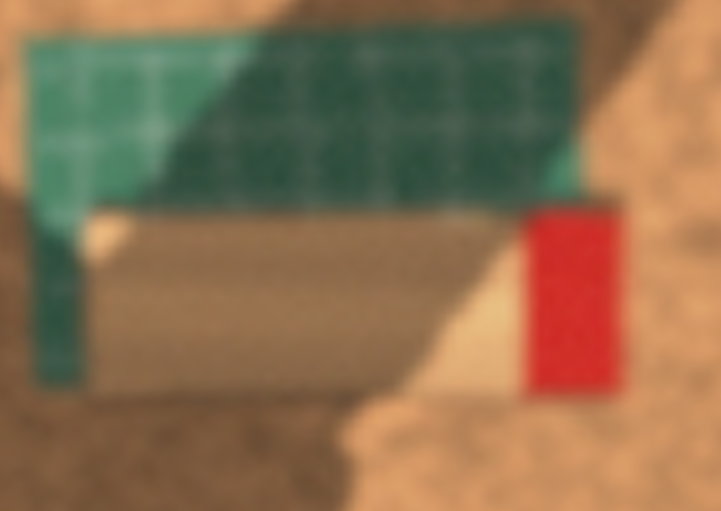

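The mat picture shows the board lying square on the mat, red end at px 525–622, i.e. y −0.105 to −0.138 in the world. Now I grip it again by the red end and line up with the press.

Run:
```python
from k import *
G=np.array([.43,-.118])
manip.move_pose([*G,.15],down(np.pi/2))
manip.move_linear([*G,.02],rate=.2); f0=F()
manip.move_linear([*G,.004],rate=.05); print((F()-f0).round(1))
manip.set_gripper(.05,60); s=manip.state(); print(s["gripper_width"],s["grasp_force"],s["tool_pos"])
manip.move_linear([*G,.23],rate=.2)
p=press(-250,0,0); manip.move_pose([p[0],p[1],.23],down(yp))
manip.move_linear([p[0],p[1],.075],rate=.2)
s=manip.state(); print(s["clock"],s["gripper_width"],s["moment"].round(2),s["contact_force"].round(1))
c=cap("top"); import pickle; pickle.dump(c,open("pre.pkl","wb"))
P=cloud(c); 
# droop: fit plane to wood top between TCP and head
d=(P.reshape(-1,3)-[p[0],p[1],0]); a=d[:,:2]@Rp.apply([1,0,0])[:2]; b=d[:,:2]@Rp.apply([0,1,0])[:2]
g=(abs(b)<.02)&(a>.04)&(a<.145)&(d[:,2]>.07)&(d[:,2]<.12)
print(g.sum(),np.polyfit(a[g],d[g,2],1),"expect top",.075+.018)
I=cv2.resize(c["image"],None,fx=4,fy=4,interpolation=cv2.INTER_CUBIC)
def dot(q,col): u=(proj(c,q)[0]+.5)*4-.5; cv2.circle(I,tuple(int(x) for x in np.round(u)),3,col,-1)
z=93
for x,y in((-90,30),(-90,-30),(-55,-30),(-55,30),(-250,30),(-250,-30)): dot(press(x,y,z) if x>-91 else press(x,y,z),(0,255,0))
for y in(-32.5,32.5):
    for x in(-60,-45,0,40): dot(press(x,y,64),(0,0,255))
save("pre",I[520:1000,1160:1640],1.2)
```

```text
[ 0.4 -0.3 -0.9]
0.059261680414480086 59.99974172562361 [ 0.43018927 -0.11802817  0.0041532 ]
24.25 0.05938100414064565 [0.01 0.07 0.01] [-0.3  0.1 -0.4]
377 [-0.00455871  0.09338265] expect top 0.093
```

View pics/pre.png

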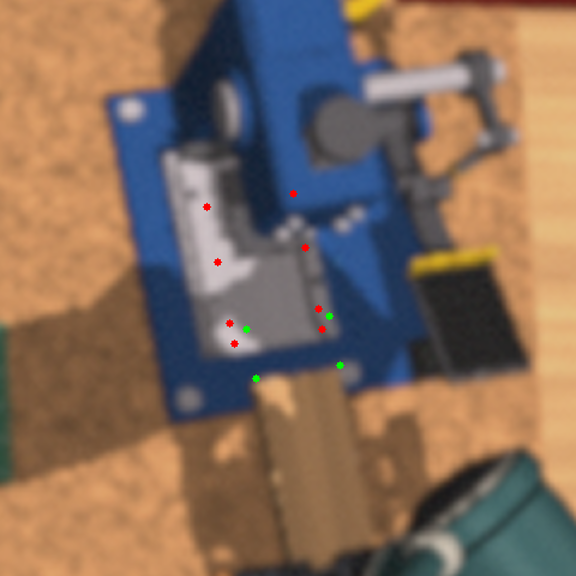

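The pre-insertion picture shows the board's plain end corners at (255,380) and (338,370), on the predicted dots to within about 2 mm. It is square to the press and level, with droop below 0.3°. I insert stepwise with force feedback.

```bash
cat > ins.py <<'E'
from k import *
manip.move_linear(press(-240,0,55),rate=.1); manip.dwell(.2); f0=F(); y=0.; stop=False
x=-240
while x<-76:
    x+=6 if x<-195 or x>-92 else 10
    if x>-90: x=x-4
    manip.move_linear(press(x,y,55),rate=.07); s=manip.state(); f=Rp.inv().apply(F()-f0); m=s["moment"]
    t=Rp.inv().apply(s["tool_pos"]-po)*1000
    print(x,round(y,1),"F",f.round(1),"tcp",t.round(1),"m",m.round(2))
    if abs(f[0])>12 or abs(f[2])>12: stop=True; break
    if abs(f[1])>3: y+=np.clip(f[1]*.12,-1,1)
print(manip.state()["clock"],stop)
E
python3 ins.py
```

```text
-234 0.0 F [-0.6 -0.5  0.6] tcp [-233.6   -0.3   55.3] m [-0.    0.09 -0.04]
-228 0.0 F [ 0.4 -0.6 -0.7] tcp [-2.276e+02 -1.000e-01  5.510e+01] m [0.04 0.06 0.04]
-222 0.0 F [-0.6 -1.3  0.2] tcp [-2.216e+02 -1.000e-01  5.500e+01] m [-0.    0.11  0.01]
-216 0.0 F [ 0.1 -0.9  0.4] tcp [-2.156e+02 -1.000e-01  5.510e+01] m [0.01 0.02 0.01]
-210 0.0 F [-0.6 -1.3  0.5] tcp [-2.096e+02 -1.000e-01  5.510e+01] m [-0.01  0.08  0.02]
-204 0.0 F [ 0.2 -1.1  0.3] tcp [-2.036e+02 -1.000e-01  5.510e+01] m [-0.01  0.13 -0.04]
-198 0.0 F [-0.6 -0.4  1.1] tcp [-1.976e+02 -1.000e-01  5.510e+01] m [-0.04  0.11 -0.03]
-192 0.0 F [ 0.8 -0.9  0.9] tcp [-1.916e+02 -1.000e-01  5.510e+01] m [-0.    0.09  0.03]
-182 0.0 F [ 0.9 -0.8  0.5] tcp [-1.814e+02 -1.000e-01  5.510e+01] m [ 0.03  0.1  -0.04]
-172 0.0 F [-0.1 -0.9  0.2] tcp [-1.715e+02 -1.000e-01  5.510e+01] m [-0.    0.03  0.02]
-162 0.0 F [-0.4 -1.3  0.5] tcp [-1.615e+02 -1.000e-01  5.510e+01] m [-0.01  0.11  0.08]
-152 0.0 F [-0.1 -1.2  0.1] tcp [-1.515e+02 -1.000e-01  5.510e+01] m [0.04 0.1  0.01]
-142 0.0 F [-0.2  0.  -0.2] tcp [-1.415e+02 -1.000e-0
[... 209 characters left out ...]
112 0.0 F [-0.3 -0.9  1.4] tcp [-1.115e+02 -1.000e-01  5.510e+01] m [0.02 0.07 0.01]
-102 0.0 F [ 0.  -0.3  0. ] tcp [-1.015e+02 -1.000e-01  5.510e+01] m [-0.05  0.09  0.07]
-92 0.0 F [ 0.9 -1.5 -0.2] tcp [-91.5  -0.1  55.1] m [-0.    0.06  0.03]
-86 0.0 F [ 0.4 -1.1  0.1] tcp [-85.7  -0.1  55. ] m [-0.04  0.08 -0.02]
-84 0.0 F [-0.5 -1.5  0.1] tcp [-84.  -0.  55.] m [ 0.    0.07 -0.01]
-82 0.0 F [ 0.2 -1.1  0.8] tcp [-81.9  -0.   55. ] m [-0.02  0.11 -0.02]
-80 0.0 F [-5.8 -2.3  1.8] tcp [-81.8   0.1  54.5] m [-0.3   0.78 -0.13]
-78 0.0 F [-11.5  -2.6   4. ] tcp [-81.8   0.2  54.1] m [-0.63  1.44 -0.17]
-76 0.0 F [-17.7  -3.    4.1] tcp [-81.8   0.4  53.6] m [-0.97  2.12 -0.32]
31.2917 True
```

Run:
```python
from k import *
manip.move_linear(press(-80.5,0,53),rate=.02); print(Rp.inv().apply(F()).round(1))
manip.move_linear(press(-81,0,52.3),rate=.02); print(Rp.inv().apply(F()).round(1))
manip.set_gripper(.08); s=manip.state(); print(s["gripper_width"],s["grasp_force"],Rp.inv().apply(s["contact_force"]).round(1))
manip.move_linear(press(-130,0,53),rate=.15)
manip.move_linear(press(-165,0,150),rate=.25)
manip.move_pose(press(-200,-40,250),down(yp)); print(manip.state()["clock"])
c=cap("top"); import pickle; pickle.dump(c,open("home.pkl","wb"))
c=pickle.load(open("home.pkl","rb")); I=cv2.resize(c["image"],None,fx=4,fy=4,interpolation=cv2.INTER_CUBIC)
def dot(q,col): u=(proj(c,q)[0]+.5)*4-.5; cv2.circle(I,tuple(int(x) for x in np.round(u)),3,col,-1)
for x,y in((-100,30),(-100,-30),(-65,-30),(-65,30)): dot(press(x,y,70),(0,255,0))
save("home",I[520:1000,1160:1640],1.2)
from fit import red
H=cv2.cvtColor(c["image"],cv2.COLOR_BGR2HSV).astype(int); m=red(H)
u,v=np.meshgrid(np.arange(512),np.arange(384)); uv=np.c_[u[m],v[m]]; q=(Rp.inv().apply(plane(c,uv,.07)-po))*1000
g=(q[:,0]>-130)&(q[:,0]<-40)&(abs(q[:,1])<50); q=q[g]; print(len(q),cv2.minAreaRect(q[:,:2].astype(np.float32)),q.mean(0))
```

```text
[-6.9 -2.6 -0.1]
[-4.9 -1.2 -0.1]
0.07982328936686182 0.0 [ 0.1 -0.  -0.3]
33.9917
178 ((-87.19735717773438, 4.28807258605957), (34.389408111572266, 60.6744270324707), 0.10075627267360687) [-87.08889545   4.23139888  70.        ]
```

View pics/home.png

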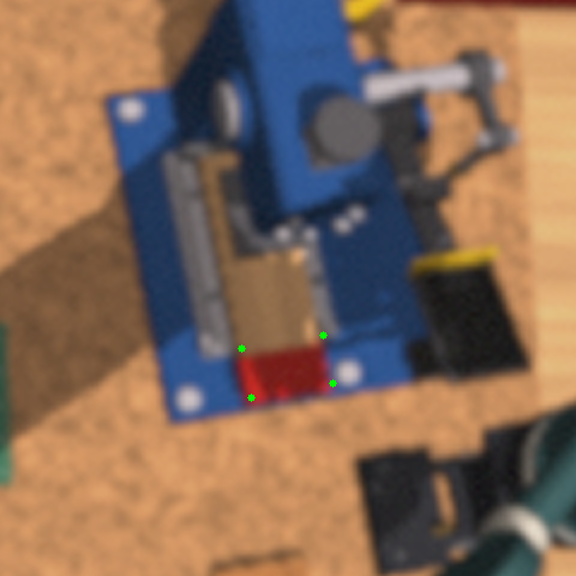

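The home picture shows the board between the rails, red end at (285,375) and the bed's front edge about 5 mm behind the red paint, as it should be when home. To be sure, I nudge the red end with shut fingers, and check the clearance around the pedal, since the vise is near.

Run:
```python
from k import *
import pickle
t,s=pickle.load(open("cap.pkl","rb"))
for c in(t,s):
    P=cloud(c).reshape(-1,3); q=Rp.inv().apply(np.nan_to_num(P)-po)*1000
    for nm,(a,b,d,e) in dict(alongY_out=(-130,-35,-222,-156),alongX=(-190,15,-165,-160),alongXf=(-190,-130,-170,-80)).items():
        g=(q[:,0]>a)&(q[:,0]<b)&(q[:,1]>d)&(q[:,1]<e)&(P[:,2]>.01)
        print(nm,g.sum(),np.percentile(P[g,2],[50,95,100]).round(3) if g.sum() else "")
manip.set_gripper(0.0,20)
manip.move_linear(press(-165,1,150),rate=.3)
manip.move_linear(press(-135,1,58),rate=.2); manip.dwell(.1); f0=F()
for x in(-125,-120,-117,-115,-113,-112,-111,-110,-109,-108,-107):
    manip.move_linear(press(x,1,58),rate=.06); f=Rp.inv().apply(F()-f0)
    if f[0]<-4: break
tc=Rp.inv().apply(manip.state()["tool_pos"]-po)*1000; print(x,f.round(1),tc.round(1))
manip.move_linear(press(-135,1,58),rate=.15); manip.move_linear(press(-165,1,180),rate=.3); print(manip.state()["clock"])
```

```text
alongY_out 0 
alongX 0 
alongXf 1 [0.011 0.011 0.011]
alongY_out 0 
alongX 0 
alongXf 2 [0.011 0.012 0.012]
-112 [-6.7  0.   3.3] [-113.5    1.2   57.8]
38.9333
```

Run:
```python
from k import *
def pad(ph,dz=0): return press(90-175*np.cos(ph)+12*np.sin(ph),-125,45+175*np.sin(ph)+12*np.cos(ph)+dz)
manip.move_pose(press(-90,-110,230),down(yp))
manip.move_linear(pad(.36,40),rate=.2); manip.dwell(.1); f0=F()
for ph in(.36,.30,.22,.15,.08,.03,0.): 
    manip.move_linear(pad(ph),rate=.08); f=Rp.inv().apply(F()-f0); print(ph,f.round(1),(Rp.inv().apply(manip.state()["tool_pos"]-po)*1000).round(1))
for dz in(-1,-2,-3,-4,-5,-6):
    if f[2]>20: break
    manip.move_linear(pad(0,dz),rate=.04); f=Rp.inv().apply(F()-f0); print(dz,f.round(1),manip.state()["tool_pos"][2])
manip.dwell(.4); print(F()-f0)
for ph in(.1,.2,.3,.36): manip.move_linear(pad(ph),rate=.1)
manip.move_linear(pad(.36,60),rate=.2)
manip.move_linear(press(-170,-110,260),rate=.3)
manip.dwell(.2); print(manip.state()["clock"])
c=cap("top"); P=cloud(c).reshape(-1,3); q=Rp.inv().apply(np.nan_to_num(P)-po)*1000
g=(abs(q[:,0]+70)<12)&(abs(q[:,1]+125)<12)&(q[:,2]>20); print("pad z",np.median(q[g,2]),g.sum())
from fit import red
H=cv2.cvtColor(c["image"],cv2.COLOR_BGR2HSV).astype(int); m=red(H)
u,v=np.meshgrid(np.arange(512),np.arange(384)); uv=np.c_[u[m],v[m]]; q=(Rp.inv().apply(plane(c,uv,.07)-po))*1000
g=(q[:,0]>-130)&(q[:,0]<-40)&(abs(q[:,1])<50); q=q[g]; print(len(q),cv2.minAreaRect(q[:,:2].astype(np.float32)),q.mean(0))
```

```text
0.36 [-0.9  2.7  4.8] [ -69.6 -124.6  118. ]
0.3 [2.6 1.1 5.8] [ -72.6 -125.5  109.1]
0.22 [2.3 1.8 6. ] [ -76.8 -125.7   96.3]
0.15 [0.5 1.5 7.7] [ -79.8 -125.8   84.7]
0.08 [1.6 1.5 8.9] [ -82.  -125.9   72.9]
0.03 [1.4 1.7 9.1] [ -83.  -126.1   64.5]
0.0 [0.7 2.6 8.8] [ -83.5 -126.1   59.5]
-1 [0.9 1.7 9.4] 0.05871363137751866
-2 [-0.6  2.3 12.6] 0.05831386608012628
-3 [-1.6  4.5 17. ] 0.058225145346010705
-4 [-3.   6.5 20.6] 0.05806015572779709
[-3.92900633  5.02869504 20.47563819]
46.4667
pad z 114.96182923681963 52
188 ((-87.7939453125, 4.064075469970703), (35.5833625793457, 62.380252838134766), 0.10075626522302628) [-87.70800656   3.93751529  70.        ]
```

The pedal reached its stop (force rose to 20 N at a constant height). It is up again and the board hasn't moved, so I hand in.

```bash
python3 -c "
from h import *
print(order.close_job())"
```

```text
the job is handed in; nothing more can be done
None
```

I handed the job in at about 46 s on the robot's clock: the board lies home in the press with its red end out, the pedal was pressed to its stop and is up again, and the spare was still in the bin when last checked after the lift; no verdict came back.

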